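# Flip the hex key and crack a stiff transport bolt loose

## Task

The big hex key was left in the instrument's transport bolt the wrong way round, with its long arm in the socket: pull it out and turn it so that its short arm goes fully into that socket. Then use the long arm as the lever: push it down by about 40 degrees to crack the stiff bolt loose (anticlockwise, facing it). Leave the key in the bolt by its short arm and let go.

Things in the scene. Friction and masses are not known exactly. Their poses are not given: they have to be found in the camera images.
- key_hold (a point): Point to grip on the big steel L key (0.25 kg, bar 16 wide x 14 mm high; a smaller key on the bench is not wanted): on the long arm's centreline, 65 mm from the bend's centre, 85 from its end. Axes: y along the long arm away from the bend, x along the short arm from the bend, z up at the start. Starts level (bend sags 5 deg), long arm ~40 mm in the bolt, short arm to the right facing the bolt.
- key_short_end (a point): Centre of the end face of the same key's short arm, 75 mm from the bend's centre: at x +75, y -65, z 0 mm in key_hold's axes (same axes). A quarter turn of the held key, anticlockwise seen from above, points this arm into the bolt, with the long arm level and to the left facing the bolt: the way it should go in, L flat level.
- bolt_mouth (a point): Centre of the socket's mouth on the bolt's level axis, 130 mm up; fixed (beige box 320x200x195 mm). Axes: y into the socket, x right facing the bolt, z up. Round steel head 52 mm across, mouth 60 mm in front of the box. Funnel 14 mm deep narrows from 36x34 to 18x16 mm, then parallel to the floor 44 mm from the mouth; takes either arm with 1 mm play a side and about 7 deg of turning play.
- bolt (a joint): Bolt angle, rad, about bolt_mouth's y axis: near 0 (under 0.06) at the start (tight), grows as it is loosened, anticlockwise facing it: a lever on the left goes down. Stiff: about 0.7 N m all the way (11 N down at key_hold with the short arm in); stays where left. Through play it lags the lever by up to 0.3 rad: lever 0.7 rad down gives about 0.45. At 0.8 rad the lever's end nears the bench.
Things that resemble listed ones, but are neither listed nor needed, are in the scene too. What is shaped like the part that bears key_hold but blue is not meant.

How it is judged:
By the outcome, as a careful person would: the job done as asked, in the order asked, and still so for the second after the job is handed in, with the robot touching nothing.
It also fails if it takes over 45 s, if anything falls off the work surface, if the arm or the gripper's body presses on something with over 40 N, if the wrist force passes 120 N, or if a joint passes its speed limit or range.

## Robot

A 7-joint arm with a two-finger parallel gripper is mounted at the origin on the work surface. World frame = base frame: x ahead of the robot, y to its left, z up, the work surface at z = 0. Lengths are in m, angles in rad, forces in N, time in s.
With the tool pointing down it reaches from about 0.4 to 0.85 m from the base axis. Payload 10.4 kg.
Tool frame: the origin (TCP) lies at the centre of the arm's flange, where the gripper is bolted on; the fingertips stand 173 mm ahead of it and the grasp point (between the pads) lies 155 mm ahead of it; z points along the fingers, y is the line along which they close (so a half turn about z gives the same grasp; the last joint's range is limited). The gripper opens to 85 mm and grips with 20 to 120 N. Pads are 22 mm wide; open, the fingers measure 114 mm over their backs; the gripper's body (76 mm by 85 mm) begins 54 mm behind the grasp point. The pads swing forward as they close: fully open they stand 13 mm farther back than shut.
Start: joints at [-1.184, 0.332, -0.065, 1.46, 0.022, 1.35, -0.088], TCP at [0.249, 0.573, 0.405] pointing down, gripper open.
Joint ranges: [-2.6, 2.6], [-0.5, 2.12], [-1.47, 1.34], [0.16, 2.42], [-1.27, 4.41], [0.06, 2.06], [-2.6, 2.6]. Speed limits (rad/s): [2.22, 2.22, 2.79, 2.79, 3.14, 3.14, 3.14].

## Interface

Orientations are given as a unit quaternion [x, y, z, w].
In Python, from workcell import manip, viewer, finder gives the robot as it stands.
- The arm moves only by the tool arm_command, never from a script. Its argument "plan" is a list of rows, each an object with "dp": the shift along the tool's x, y, z in mm, a list of three; "spin": the turn about the tool's z in rad. A call has 1 to 5 rows; each row shifts and turns the commanded pose from where the row before left it, along the tool's axes as they then stand; what a row does not reach is not made up. A row lasts 1/10 s, in which the tool goes at most 50 mm and 8.59 degrees, less where a joint would pass 70% of its speed; a pose out of reach is approached as far as the arm can. A call is refused whole if a number of a shift passes 50 or a number of a turn 0.15, either way. A call with a gripper value outside its range is refused whole. "grip" is the closure, from -1 (fully open) to 1 (shut), set as the call begins (left out, the last holds). The fingers move at their own pace and stop on an object; "newtons" is the grip in N (left out, the last holds). Time passes only in rows, so rows that do not move let the fingers close. It gives the time, the measured TCP pose, the force, the opening and the grip force at its end, in the units of the state.
- manip.get_obs(): the state, without advancing time (a new reading comes with each control period).
- viewer.camera(name): name is "side" or "top"; returns the picture (400x640x3 uint8, blue, green, red); there is no depth.
- viewer.camera_params(name): a dict with "vertical_fov" (degrees; the focal length in pixels is half the picture's height over the tangent of half this angle, whatever the lens; pixels are square), "cx", "cy" (the principal point, pixels), "R" (3x3) and "t" (3): a world point X has camera coordinates R X + t. Camera axes: x right, y down, z forward; pixel columns grow to the right and rows downward; lengths in m; the calibration is good to about 2 mm. A picture is of the moment at which its call begins. camera_params takes no time and is no camera call.
- manip.hand_in(): hands the job in; it is judged then, once.
Trained networks look in the newest picture that a camera, given by its name, has taken for a name from the list of things; names that differ only in an ending like _2 or _b are one class to them, and where a whole thing is asked for, a point or a joint stands for the part that bears it (a point fixed in the world has none). Each returns a list of dicts, best first, with "score" (0 to 1); they miss things now and then, are a little off and sometimes report something else, mostly with a low value. They report only what shows in the picture. A call takes as long as a camera call. They do not tell look-alikes from the thing itself.
- finder.find_in(camera, thing): "position" ([x, y, z] in m, in world coordinates, good to about 4 mm: the middle of the surface that is visible of it).
The state is a dict: "clock": time; "joint_pos": joint angles; "joint_velocities": joint speeds; "tau": joint torques, N m; "position": TCP position; "ee_rot": TCP orientation; "ft_force": force on the tool from outside, world axes, zero at the start; "torque": the same for the moment, N m; "grip_width": opening from 0.0 (shut) to 1.0 (fully open); "grasp_force": force on a finger pad.
Only numpy, scipy, OpenCV 4.12 (cv2) and the standard library are available. Lean on these libraries where they do the work, as an engineer would, in place of code of your own. Each camera call takes 0.05 s, during which the arm holds its last target. There are 200 camera calls.

## Working session

There is one attempt and no reset: what is moved stays moved. The work goes in short steps, Python scripts to look and compute and a tool call to move; the robot and the scene stay as the last step left them, time stands still between calls to the robot, and variables do not carry over. Pictures are saved under pics/ and viewed, at most 10 in all, crops included, and the job is handed in when it is done.

Besides the shell and the picture viewer there is one more tool, called by a JSON object that holds its "op" and its "data". arm_command: Moves the arm, as the interface text tells. Its arguments: {"type":"object","properties":{"plan":{"type":"array","items":{"type":"object","properties":{"dp":{"type":"array","items":{"type":"number"}},"spin":{"type":"number"}}}},"grip":{"type":"number"},"newtons":{"type":"number"}},"required":["plan"]}

```bash
mkdir -p pics; ls; cat > h.py <<'E'
import numpy as np, cv2
from workcell import manip, viewer, finder
from scipy.spatial.transform import Rotation as Ro
def cam(n):
    p=viewer.camera_params(n); f=200/np.tan(np.radians(p["vertical_fov"])/2)
    return f,p["cx"],p["cy"],np.array(p["R"]),np.array(p["t"])
def proj(n,X):
    f,cx,cy,R,t=cam(n); c=np.atleast_2d(X)@R.T+t
    return np.c_[cx+f*c[:,0]/c[:,2],cy+f*c[:,1]/c[:,2]]
def back(n,u,v,z):
    f,cx,cy,R,t=cam(n); d=R.T@np.array([(u-cx)/f,(v-cy)/f,1]); o=-R.T@t
    return o+d*(z-o[2])/d[2]
E
python3 - <<'E'
from h import *
np.set_printoptions(precision=4,suppress=True)
ims=[viewer.camera(n) for n in("side","top")]
for n,im in zip(("side","top"),ims):
    print(n,[ -cam(n)[3].T@cam(n)[4], cam(n)[3][2], cam(n)[0]])
    for th in("key_hold","key_short_end","bolt_mouth"):
        for r in finder.find_in(n,th)[:4]:
            print(n,th,round(r["score"],2),np.round(r["position"],4),proj(n,r["position"]).round(0))
cv2.imwrite("pics/a.png",ims[0]);cv2.imwrite("pics/b.png",ims[1])
o=manip.get_obs();print(o["clock"],o["position"],Ro.from_quat(o["ee_rot"]).as_matrix(),o["ft_force"])
E
```

```text
pics
side [array([0.4988, 0.7694, 0.745 ]), array([ 0.0029, -0.6875, -0.7262]), np.float64(375.83897410838324)]
side key_hold 0.81 [0.5453 0.0311 0.1256] [[302. 159.]]
side key_hold 0.62 [0.2655 0.2694 0.0185] [[419. 264.]]
side key_short_end 0.77 [0.5425 0.0327 0.1276] [[303. 159.]]
side key_short_end 0.58 [0.2642 0.2673 0.0145] [[419. 264.]]
side bolt_mouth 0.89 [0.5683 0.3633 0.1717] [[281. 256.]]
top [array([0.3023, 0.1358, 1.1788]), array([ 0.2135,  0.0188, -0.9768]), np.float64(516.1806921692076)]
top key_hold 0.87 [0.2668 0.265  0.0167] [[262. 330.]]
top key_hold 0.74 [0.5427 0.0501 0.1247] [[371. 202.]]
top key_short_end 0.86 [0.2686 0.2645 0.016 ] [[263. 329.]]
top key_short_end 0.6 [0.5352 0.0482 0.1244] [[371. 206.]]
top bolt_mouth 0.9 [0.5544 0.2855 0.1923] [[255. 182.]]
0.4 [0.249  0.5732 0.4046] [[-0.9172  0.3984 -0.0001]
 [ 0.3984  0.9172 -0.0001]
 [ 0.     -0.0002 -1.    ]] [ 0.364  -0.4111  0.147 ]
```

View pics/a.png

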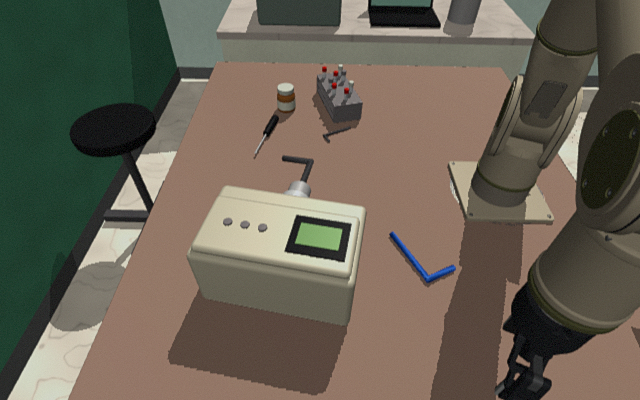

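View pics/b.png

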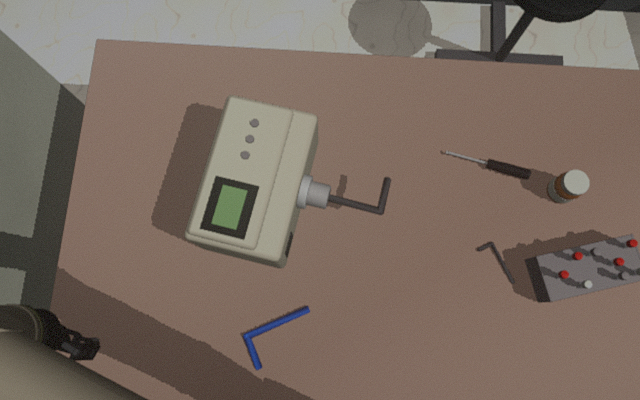

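Side/top show three L shapes: blue key (top 275,335), small dark key on the bench (top 495,258), and the dark key in the bolt head (top 360,203; side 302,162). The last is the one meant: it's dark steel, it sits in the bolt, and its short arm points right. I'll confirm this in a crop.

```bash
python3 - <<'E'
from h import *
np.set_printoptions(precision=4,suppress=True)
a=cv2.imread("pics/a.png");b=cv2.imread("pics/b.png")
A=cv2.resize(a[145:210,265:330],None,fx=6,fy=6,interpolation=cv2.INTER_CUBIC)
B=cv2.resize(b[165:230,290:400],None,fx=6,fy=6,interpolation=cv2.INTER_CUBIC)
c=np.zeros((390*1,390+0,3),np.uint8)
im=np.zeros((390,1050,3),np.uint8);im[:,:390]=A;im[:,390:]=B
cv2.imwrite("pics/c.png",cv2.resize(im,(800,297)))
cv2.imwrite("pics/c2.png",B)
for u,v in((329,199),(381,211),(387,179),(308,193),(302,190)): print(u,v,back("top",u,v,.13))
E
```

```text
329 199 [0.5434 0.1374 0.13  ]
381 211 [0.5248 0.0283 0.13  ]
387 179 [0.5942 0.0184 0.13  ]
308 193 [0.5534 0.182  0.13  ]
302 190 [0.5591 0.195  0.13  ]
```

View pics/c2.png

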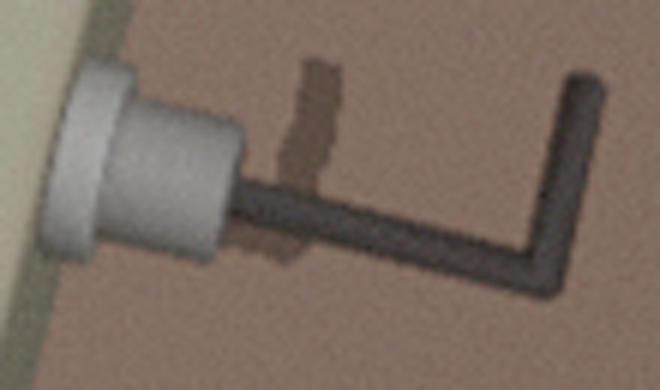

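View pics/c.png

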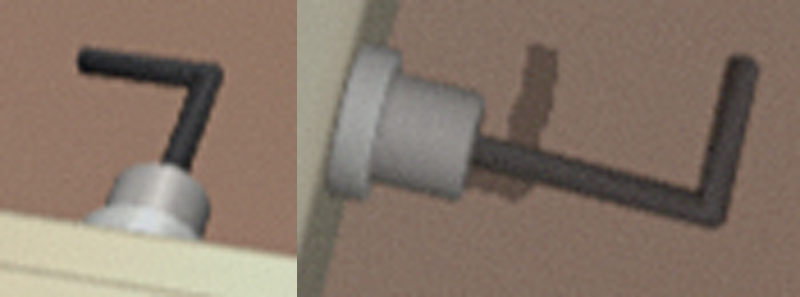

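The crop confirms it: the dark steel key's long arm is in the silver head (bend at top ≈ 381,211, short end ≈ 387,179; in the side view the bend is at 311,162). Next I'll triangulate and plan.

```bash
cat >> h.py <<'E'
def tri(a,b):
    A=[]
    for n,(u,v) in(("side",a),("top",b)):
        f,cx,cy,R,t=cam(n);P=np.c_[R,t]
        A+=[((u-cx)/f)*P[2]-P[0],((v-cy)/f)*P[2]-P[1]]
    A=np.array(A);return np.linalg.lstsq(A[:,:3],-A[:,3],rcond=None)[0]
def plan(target,yaw_y,pos=None,R=None,step=45):
    """rows to reach TCP target with tool y at world angle yaw_y (deg, mod 180)"""
    o=manip.get_obs()
    p=np.array(o["position"]) if pos is None else np.array(pos)
    R=Ro.from_quat(o["ee_rot"]).as_matrix() if R is None else R
    a=np.arctan2(R[1,1],R[0,1]); d=(np.radians(yaw_y)-a+np.pi/2)%np.pi-np.pi/2
    D=np.array(target)-p; n=int(max(np.ceil(np.linalg.norm(D)/step*1000),np.ceil(abs(d)/.145),1))
    for i in range(n):
        print(dict(dp=(R.T@D/n*1000).round(1).tolist(),spin=round(-d/n,4)))
        R=R@Ro.from_euler("z",-d/n).as_matrix()
E
python3 - <<'E'
from h import *
np.set_printoptions(precision=4,suppress=True)
be=tri((310.9,161.8),(380.8,210.8));sh=tri((282.9,158.1),(387.3,179));mo=tri((303.3,181.1),(329.5,198.7))
print("bend",be,"short",sh,"mouthkey",mo,np.linalg.norm(be-sh),np.linalg.norm(be-mo))
for l,z in(("rim",.13),):
    e1=back("top",290+242/6,165+125/6,z);e2=back("top",290+212/6,165+260/6,z);print("rim",e1,e2,np.linalg.norm(e1-e2),(e1+e2)/2)
b1=back("top",317,117,.19);b2=back("top",284,264,.19);d=b1-b2;print("boxedge",b1,b2,np.degrees(np.arctan2(d[1],d[0]))+90, np.linalg.norm(d))
d=mo-be;print("key yaw",np.degrees(np.arctan2(d[1],d[0])))
E
```

```text
bend [0.5258 0.0277 0.116 ] short [0.5972 0.0164 0.1162] mouthkey [0.5385 0.1366 0.1494] 0.07236266370470415 0.1145591336115263
rim [0.5718 0.1363 0.13  ] [0.5231 0.1438 0.13  ] 0.04933280217836946 [0.5475 0.1401 0.13  ]
boxedge [0.699  0.1722 0.19  ] [0.3968 0.2154 0.19  ] 81.86711630893878 0.30534519375641395
key yaw 83.31102313387599
```

```bash
python3 - <<'E'
from h import *
plan([.536,.092,.43],171.5,step=48)
E
```

```text
{'dp': [-37.9, -27.3, -2.1], 'spin': np.float64(0.1091)}
{'dp': [-40.7, -23.0, -2.1], 'spin': np.float64(0.1091)}
{'dp': [-42.9, -18.4, -2.1], 'spin': np.float64(0.1091)}
{'dp': [-44.7, -13.6, -2.1], 'spin': np.float64(0.1091)}
{'dp': [-45.9, -8.7, -2.1], 'spin': np.float64(0.1091)}
{'dp': [-46.6, -3.6, -2.1], 'spin': np.float64(0.1091)}
{'dp': [-46.7, 1.5, -2.1], 'spin': np.float64(0.1091)}
{'dp': [-46.2, 6.5, -2.1], 'spin': np.float64(0.1091)}
{'dp': [-45.2, 11.5, -2.1], 'spin': np.float64(0.1091)}
{'dp': [-43.7, 16.4, -2.1], 'spin': np.float64(0.1091)}
{'dp': [-41.7, 21.1, -2.1], 'spin': np.float64(0.1091)}
{'dp': [-39.1, 25.5, -2.1], 'spin': np.float64(0.1091)}
```

{"op": "arm_command", "data": {"plan": [{"dp": [-30,-22,-15],"spin": 0.1},{"dp": [-36,-20,-10],"spin": 0.11},{"dp": [-40,-16,-5],"spin": 0.11},{"dp": [-42,-12,0],"spin": 0.11},{"dp": [-43,-8,0],"spin": 0.11}], "grip": -1}}

```text
clock: 0.9
position: [0.3595, 0.3939, 0.4351]
ee_rot: [0.459, 0.888, 0.0, -0.0]
ft_force: [0.9, -0.8, -0.9]
grip_width: 0.998
grasp_force: 0.0
```

{"op": "arm_command", "data": {"plan": [{"dp": [-44,-4,0],"spin": 0.11},{"dp": [-45,1,0],"spin": 0.11},{"dp": [-45,6,0],"spin": 0.11},{"dp": [-44,11,0],"spin": 0.11},{"dp": [-43,16,0],"spin": 0.11}]}}

```text
clock: 1.4
position: [0.4742, 0.1994, 0.435]
ee_rot: [0.683, 0.73, 0.0, -0.0]
ft_force: [1.2, -0.0, -0.1]
grip_width: 0.998
grasp_force: 0.0
```

```bash
python3 - <<'E'
from h import *
plan([.536,.092,.36],171.5,step=45)
o=manip.get_obs();print(o["clock"],o["position"],o["joint_pos"])
E
```

```text
{'dp': [-27.8, 13.6, 18.7], 'spin': np.float64(0.0537)}
{'dp': [-27.1, 15.1, 18.7], 'spin': np.float64(0.0537)}
{'dp': [-26.2, 16.5, 18.7], 'spin': np.float64(0.0537)}
{'dp': [-25.3, 17.9, 18.7], 'spin': np.float64(0.0537)}
1.4 [0.47423823 0.1993743  0.43502539] [-0.78241674  0.06299854  0.31134803  1.71975204 -0.0200844   1.36111721
 -0.40086754]
```

{"op": "arm_command", "data": {"plan": [{"dp": [-28,14,15],"spin": 0.054},{"dp": [-27,15,15],"spin": 0.054},{"dp": [-26,16,20],"spin": 0.054},{"dp": [-25,18,20],"spin": 0.054},{"dp": [0,0,0]}]}}

```text
invalid input at $.plan[4]: expected keys dp, spin
```

```bash
python3 - <<'E'
from h import *
plan([.536,.092,.279],171.5,step=45)
o=manip.get_obs();print(o["clock"],o["position"])
im=viewer.camera("top");s=viewer.camera("side")
R=Ro.from_quat(o["ee_rot"]).as_matrix()
print(proj("top",[o["position"]+R@[0,0,.155]]))
B=cv2.resize(im[140:240,290:420],None,fx=4,fy=4,interpolation=cv2.INTER_CUBIC)
A=cv2.resize(s[100:200,250:320],None,fx=4,fy=4,interpolation=cv2.INTER_CUBIC)
cv2.imwrite("pics/d.png",np.hstack([A,B]))
E
```

```text
{'dp': [-22.3, 10.9, 31.2], 'spin': np.float64(0.043)}
{'dp': [-21.8, 11.8, 31.2], 'spin': np.float64(0.043)}
{'dp': [-21.3, 12.7, 31.2], 'spin': np.float64(0.043)}
{'dp': [-20.7, 13.7, 31.2], 'spin': np.float64(0.043)}
{'dp': [-20.1, 14.5, 31.2], 'spin': np.float64(0.043)}
1.4 [0.47423823 0.1993743  0.43502539]
[[292.7465483  215.77589142]]
```

View pics/d.png

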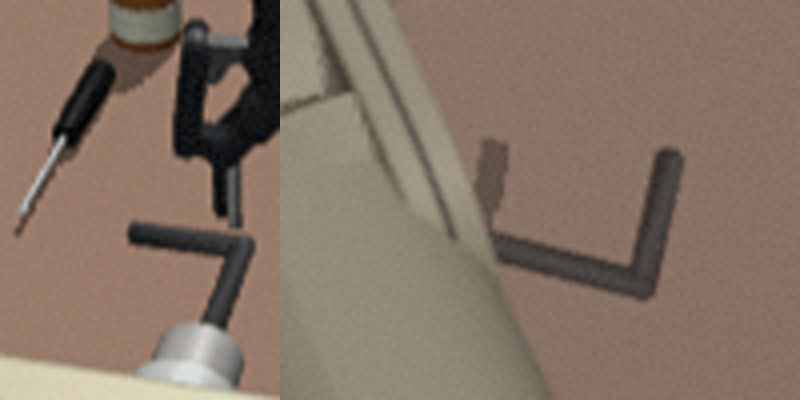

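The last move was refused because a row had no spin, so nothing moved. The side view shows the gripper still up and to the right of the key, which is untouched. Resending it.

{"op": "arm_command", "data": {"plan": [{"dp": [-28,14,15],"spin": 0.054},{"dp": [-27,15,15],"spin": 0.054},{"dp": [-26,16,20],"spin": 0.054},{"dp": [-25,18,20],"spin": 0.054},{"dp": [0,0,0],"spin": 0}]}}

```text
clock: 2.0
position: [0.5363, 0.0906, 0.3622]
ee_rot: [0.759, 0.652, -0.002, 0.0]
ft_force: [0.1, 0.3, -0.5]
grip_width: 1.002
grasp_force: 0.0
```

```bash
python3 - <<'E'
from h import *
plan([.536,.092,.279],171.5,step=35)
o=manip.get_obs();print(o["clock"],o["position"],o["ft_force"])
s=viewer.camera("side")
R=Ro.from_quat(o["ee_rot"]).as_matrix()
print(R,proj("side",[o["position"]+R@[0,0,.155]]))
cv2.imwrite("pics/e.png",cv2.resize(s[70:220,220:420],None,fx=4,fy=4,interpolation=cv2.INTER_CUBIC))
E
```

```text
{'dp': [0.5, -0.1, 27.7], 'spin': np.float64(-0.0011)}
{'dp': [0.5, -0.1, 27.7], 'spin': np.float64(-0.0011)}
{'dp': [0.5, -0.1, 27.7], 'spin': np.float64(-0.0011)}
2.0 [0.53626969 0.09058646 0.36221687] [ 0.09306471  0.30670345 -0.49577028]
[[ 0.15103597  0.98852377 -0.00298094]
 [ 0.98852254 -0.15104467 -0.00294761]
 [-0.00336404 -0.00250153 -0.99999121]] [[304.54056841 148.52675072]]
```

View pics/e.png

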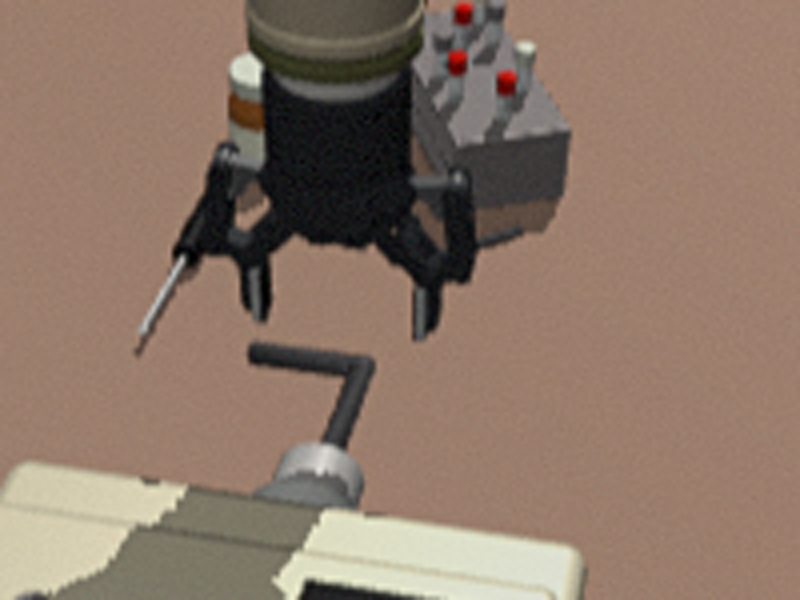

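Pictured: the gripper straddles the long arm, fingers at crop (260,310) and (427,330), with the key midway at (350,400). Descending.

{"op": "arm_command", "data": {"plan": [{"dp": [1,0,27],"spin": 0},{"dp": [0,0,27],"spin": 0},{"dp": [0,0,20],"spin": 0},{"dp": [0,0,9],"spin": 0},{"dp": [0,0,0],"spin": 0}]}}

```text
clock: 2.55
position: [0.5355, 0.0964, 0.2813]
ee_rot: [0.756, 0.655, -0.0, -0.0]
ft_force: [-0.4, 0.3, 1.4]
grip_width: 1.0
grasp_force: 0.0
```

{"op": "arm_command", "data": {"plan": [{"dp": [0,0,0],"spin": 0},{"dp": [0,0,0],"spin": 0},{"dp": [0,0,0],"spin": 0},{"dp": [0,0,0],"spin": 0},{"dp": [0,0,0],"spin": 0}], "grip": 1, "newtons": 25}}

```text
clock: 3.05
position: [0.5362, 0.0953, 0.2821]
ee_rot: [0.757, 0.654, 0.001, 0.0]
ft_force: [2.9, -1.0, 0.7]
grip_width: 0.186
grasp_force: 24.0
```

{"op": "arm_command", "data": {"plan": [{"dp": [0,0,0],"spin": 0},{"dp": [0,0,0],"spin": 0},{"dp": [0,0,0],"spin": 0}]}}

```text
clock: 3.35
position: [0.5363, 0.0953, 0.282]
ee_rot: [0.757, 0.654, 0.001, 0.0]
ft_force: [4.7, -0.7, 0.9]
grip_width: 0.189
grasp_force: 25.1
```

```bash
python3 - <<'E'
from h import *
o=manip.get_obs();print(o["clock"],o["position"],o["ft_force"],o["torque"],o["grip_width"])
s=viewer.camera("side");t=viewer.camera("top")
R=Ro.from_quat(o["ee_rot"]).as_matrix()
print(R,proj("side",[o["position"]+R@[0,0,.155]]))
cv2.imwrite("pics/f.png",np.hstack([cv2.resize(s[100:200,240:340],None,fx=4,fy=4,interpolation=cv2.INTER_CUBIC),cv2.resize(t[140:240,300:400],None,fx=4,fy=4,interpolation=cv2.INTER_CUBIC)]))
E
```

```text
3.35 [0.53632654 0.09528085 0.28204153] [ 4.70190823 -0.71653731  0.86551653] [-0.09448223 -0.84022565 -0.32686379] 0.1893991275874066
[[ 1.44829677e-01  9.89455698e-01  1.33664478e-03]
 [ 9.89456494e-01 -1.44830157e-01  2.69297957e-04]
 [ 4.60044872e-04  1.28354952e-03 -9.99999070e-01]] [[304.60397202 176.04177805]]
```

View pics/f.png

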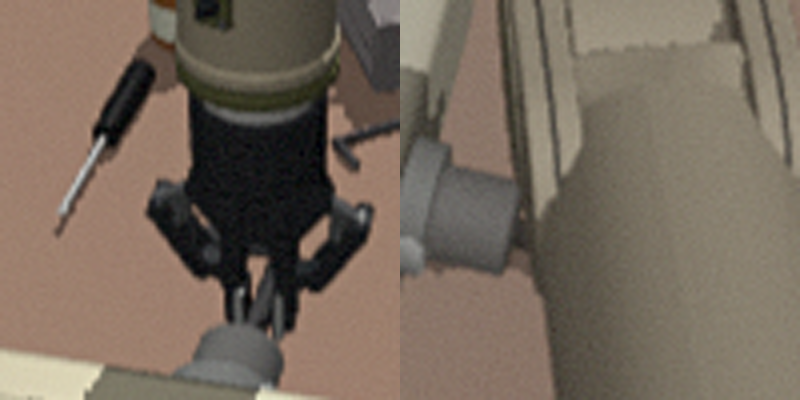

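The side crop shows both pads closed on the long arm just in front of the head (about 255,310). There's a 4.7 N sideways load, so I'll relieve it and lift slightly to level the key.

{"op": "arm_command", "data": {"plan": [{"dp": [0,1.5,0],"spin": 0},{"dp": [0,0,-1.5],"spin": 0},{"dp": [0,0,-1],"spin": 0},{"dp": [0,0,0],"spin": 0}]}}

```text
clock: 3.85
position: [0.5371, 0.0951, 0.2837]
ee_rot: [0.756, 0.654, -0.001, -0.0]
ft_force: [3.6, -0.7, -4.2]
grip_width: 0.184
grasp_force: 24.1
```

{"op": "arm_command", "data": {"plan": [{"dp": [0,0,-1.5],"spin": 0},{"dp": [0,0,0],"spin": 0}]}}

```text
clock: 4.05
position: [0.5374, 0.0949, 0.2856]
ee_rot: [0.757, 0.654, -0.0, 0.0]
ft_force: [4.6, -1.1, -6.1]
grip_width: 0.181
grasp_force: 24.3
```

{"op": "arm_command", "data": {"plan": [{"dp": [0,1,0],"spin": 0},{"dp": [0,0,0],"spin": 0},{"dp": [0,0,0],"spin": 0}], "newtons": 100}}

```text
clock: 4.35
position: [0.5382, 0.0949, 0.2853]
ee_rot: [0.756, 0.654, -0.001, -0.0]
ft_force: [2.9, -2.0, -8.1]
grip_width: 0.165
grasp_force: 97.5
```

{"op": "arm_command", "data": {"plan": [{"dp": [-6,0,0],"spin": 0},{"dp": [-10,0,0],"spin": 0},{"dp": [-10,0,0],"spin": 0},{"dp": [-10,0,0],"spin": 0},{"dp": [-10,0,0],"spin": 0}]}}

```text
clock: 4.85
position: [0.5317, 0.0484, 0.2861]
ee_rot: [0.757, 0.654, 0.0, -0.0]
ft_force: [-0.9, -0.5, -2.0]
grip_width: 0.162
grasp_force: 98.3
```

{"op": "arm_command", "data": {"plan": [{"dp": [-15,0,0],"spin": 0},{"dp": [-15,0,0],"spin": 0},{"dp": [-10,0,0],"spin": 0},{"dp": [0,0,0],"spin": 0}]}}

```text
clock: 5.25
position: [0.5258, 0.0079, 0.2858]
ee_rot: [0.757, 0.653, -0.0, 0.0]
ft_force: [-1.1, 0.2, -1.7]
grip_width: 0.164
grasp_force: 98.3
```

```bash
python3 - <<'E'
from h import *
o=manip.get_obs();print(o["clock"],o["position"],o["ft_force"],o["torque"],o["grip_width"],o["joint_pos"])
s=viewer.camera("side");t=viewer.camera("top")
R=Ro.from_quat(o["ee_rot"]).as_matrix()
print(R,proj("side",[o["position"]+R@[0,0,.155]]))
cv2.imwrite("pics/g.png",np.hstack([cv2.resize(s[90:190,240:340],None,fx=4,fy=4,interpolation=cv2.INTER_CUBIC),cv2.resize(t[140:240,320:420],None,fx=4,fy=4,interpolation=cv2.INTER_CUBIC)]))
E
```

```text
5.25 [0.52575313 0.00785304 0.2858272 ] [-1.08606146  0.21989072 -1.72554625] [ 0.02656642  0.00809874 -0.05866228] 0.16406853105410082 [-0.5192545   0.22669625  0.47028307  1.88789788 -0.11712262  1.05374535
 -0.14904541]
[[ 1.47232342e-01  9.89101926e-01  1.29671159e-04]
 [ 9.89101906e-01 -1.47232305e-01 -2.61567476e-04]
 [-2.39625111e-04  1.66769183e-04 -9.99999957e-01]] [[310.22759354 152.09544738]]
```

View pics/g.png

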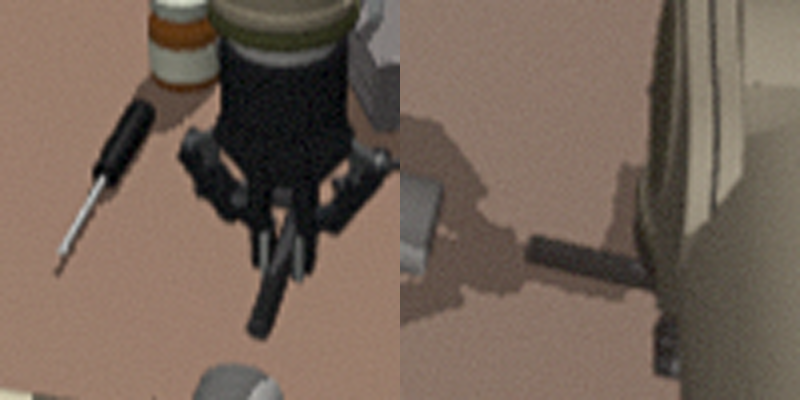

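The side crop shows the key clear of the head, with its free end at (260,330). Now I'll measure its end and work out the grip offset and pitch.

```bash
python3 - <<'E'
from h import *
o=manip.get_obs();R=Ro.from_quat(o["ee_rot"]).as_matrix();g=np.array(o["position"])+R@[0,0,.155]
e=tri((305,172.5),(352.5,201.7));print("end",e,"rel in tool",R.T@(e-g))
for zz in(.125,.13,.135): print(R.T@(back("top",352.5,201.7,zz)-g), R.T@(back("side",305,172.5,zz)-g))
E
```

```text
end [0.53782242 0.08873613 0.13342918] rel in tool [ 0.07956502  0.00028312 -0.00265056]
[0.07943636 0.00443373 0.0057788 ] [ 7.08991332e-02 -4.45673347e-05  5.77471569e-03]
[0.07949825 0.00327637 0.00077876] [ 0.07635678 -0.00114795  0.00077709]
[ 0.07956013  0.00211901 -0.00422128] [ 0.08181443 -0.00225133 -0.00422053]
```

{"op": "arm_command", "data": {"plan": [{"dp": [0,0,0],"spin": -0.14},{"dp": [0,0,0],"spin": -0.14},{"dp": [0,0,0],"spin": -0.14},{"dp": [0,0,0],"spin": -0.14},{"dp": [0,0,0],"spin": -0.14}]}}

```text
clock: 5.85
position: [0.5261, 0.0109, 0.2856]
ee_rot: [0.483, 0.876, 0.0, -0.0]
ft_force: [0.2, -0.4, -2.4]
grip_width: 0.161
grasp_force: 98.4
```

{"op": "arm_command", "data": {"plan": [{"dp": [0,0,0],"spin": -0.14},{"dp": [0,0,0],"spin": -0.14},{"dp": [0,0,0],"spin": -0.14},{"dp": [0,0,0],"spin": -0.14},{"dp": [0,0,0],"spin": -0.14}]}}

```text
clock: 6.35
position: [0.5261, 0.011, 0.2856]
ee_rot: [0.154, 0.988, 0.0, -0.0]
ft_force: [-0.3, -0.0, -1.5]
grip_width: 0.163
grasp_force: 98.4
```

{"op": "arm_command", "data": {"plan": [{"dp": [0,0,0],"spin": -0.1},{"dp": [0,0,0],"spin": -0.07},{"dp": [0,0,0],"spin": 0}]}}

```text
clock: 6.65
position: [0.5261, 0.0108, 0.2856]
ee_rot: [0.072, 0.997, 0.0, -0.0]
ft_force: [0.3, 0.8, -1.5]
grip_width: 0.162
grasp_force: 98.4
```

```bash
python3 - <<'E'
from h import *
plan([.4626,.0550,.2875],81.3,step=30)
E
```

```text
{'dp': [23.0, 11.6, -0.6], 'spin': np.float64(0.0028)}
{'dp': [23.1, 11.5, -0.6], 'spin': np.float64(0.0028)}
{'dp': [23.1, 11.4, -0.6], 'spin': np.float64(0.0028)}
```

{"op": "arm_command", "data": {"plan": [{"dp": [23,10,-1],"spin": 0.003},{"dp": [23,11,-1],"spin": 0.003},{"dp": [23,11,0],"spin": 0.003},{"dp": [0,0,0],"spin": 0},{"dp": [0,0,0],"spin": 0}]}}

```text
clock: 7.15
position: [0.4625, 0.0523, 0.288]
ee_rot: [0.077, 0.997, 0.0, 0.0]
ft_force: [0.1, -0.0, -2.0]
grip_width: 0.162
grasp_force: 98.4
```

```bash
python3 - <<'E'
from h import *
o=manip.get_obs();print(o["clock"],o["position"],o["ft_force"],o["torque"],o["grip_width"],o["joint_pos"])
s=viewer.camera("side");t=viewer.camera("top")
R=Ro.from_quat(o["ee_rot"]).as_matrix()
print(R)
cv2.imwrite("pics/h_s.png",s);cv2.imwrite("pics/h_t.png",t)
cv2.imwrite("pics/h.png",np.hstack([cv2.resize(s[115:205,250:340],(400,400),interpolation=cv2.INTER_CUBIC),cv2.resize(t[150:250,300:400],None,fx=4,fy=4,interpolation=cv2.INTER_CUBIC)]))
E
```

```text
7.15 [0.46253343 0.05234119 0.28795301] [ 0.12243127 -0.04338371 -1.97213605] [ 0.02905135  0.01986033 -0.02129406] 0.16207485034740152 [-0.4370738   0.08234539  0.2366365   2.02165025 -0.02271386  1.03920808
  1.2261999 ]
[[-9.88028794e-01  1.54267933e-01  7.11563654e-04]
 [ 1.54268271e-01  9.88028897e-01  4.46242921e-04]
 [-6.34204479e-04  5.50672550e-04 -9.99999647e-01]]
```

View pics/h.png

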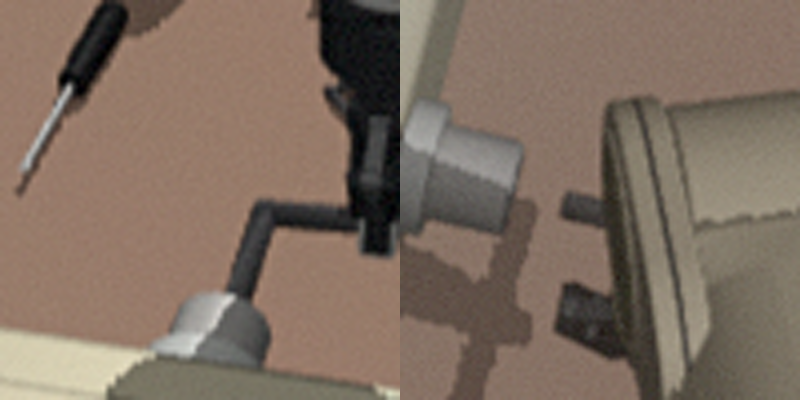

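The side crop shows the short arm pointing at the head and the bend at (262,210). The top crop has the short end at (563,207) and the middle of the head's face at (511,186). Checking the lateral alignment numerically.

```bash
python3 - <<'E'
from h import *
np.set_printoptions(precision=4,suppress=True)
o=manip.get_obs();R=Ro.from_quat(o["ee_rot"]).as_matrix();g=np.array(o["position"])+R@[0,0,.155]
E=back("top",340.7,201.75,.13);M=back("top",327.75,196.5,.13)
print("end rel",R.T@(E-g),"mouth rel",R.T@(M-g),"M",M)
be=back("side",250+263/400*90,115+212/400*90,.129);print("bend side rel",R.T@(be-g))
# arm line in top: sharp edges of the dark bar
t=cv2.imread("pics/h_t.png");gr=cv2.cvtColor(t,cv2.COLOR_BGR2GRAY)
print(gr[190:212,336:352:2])
print(gr[180:215,322:334])
E
```

```text
end rel [-0.0655  0.0722  0.0029] mouth rel [-0.0706  0.1009  0.0029] M [0.5486 0.1403 0.13  ]
bend side rel [-0.0638  0.006   0.0039]
[[118 120 120 119 120 120 123  76]
 [121 119 119 120 122 120 120  78]
 [121 119 120 123 123 120 122  78]
 [120 121 121 119 122 123 123  75]
 [119 121 121 124 119 119 121  82]
 [120 119 125 121 121 119 121  87]
 [125 118 122 120 122 121 119  91]
 [122 120 120 102 111 126 123  92]
 [121 120 119  71  87  98 112  86]
 [119 123  98  61  67  69  83  79]
 [117 125  89  65  66  69  61  61]
 [118 119  78  61  66  71  71  59]
 [121 123  70  56  65  64  69  58]
 [122 118  65  48  57  58  64  55]
 [117 122  86  48  50  52  54  61]
 [119 119 114  96  80  58  53  59]
 [119 120 121 120 113 102  83  57]
 [121 120 120 122 122 122 113 103]
 [121 122 122 116 120 118 119 125]
 [116 120 122 119 122 123 120 122]
 [123 121 119 115 119 118 118 124]
 [120 121 124 121 119 119 119 118]]
[[124 122 118 122 119 123 120 120 121 120 124 120]
 [119 125 121 120 121 115 122 123 121 122 123 120]
 [120 116 119 120 121 122 123 117 125 121 121 119]
 [103 108 110 112 119 120 125 122 118 118
[... 891 characters left out ...]
 90  79  67  79  88  87  84  84  83]
 [ 90  89  95  85  71  73  84  85  86  86  85  81]
 [ 89  89  89  85  65  78  81  83  88  83  79  83]
 [ 84  84  85  75  58  76  84  81  89  86  84  80]
 [ 74  84  84  66  58  70  87  85  86  88  87  86]
 [ 76  74  78  66  61  78  87  83  88  79  79  98]
 [ 60  72  73  61  75  81  81  79  85  80  86 110]
 [ 95  81  74  72  78  86  85  80  81  83  85 114]
 [116 109 110  89  82  90  84  85  83  79  86 117]
 [121 110 108  94  84  83  80  83  79  83 101 117]
 [120  95  85  82  80  86  83  85  86  87 119 120]
 [122  96  81  85  82  81  86  84  82  81 115 120]
 [120  97  82  82  86  81  90  79  83  82 112 117]
 [110  87  82  82  88  80  87  78  87  97 117 123]]
```

{"op": "arm_command", "data": {"plan": [{"dp": [-4,0,0],"spin": 0},{"dp": [0,10,0],"spin": 0},{"dp": [0,10,0],"spin": 0},{"dp": [0,6,0],"spin": 0},{"dp": [0,0,0],"spin": 0}]}}

```text
clock: 7.75
position: [0.4705, 0.0783, 0.2876]
ee_rot: [0.076, 0.997, 0.0, -0.0]
ft_force: [0.2, 0.4, -1.6]
grip_width: 0.163
grasp_force: 98.3
```

{"op": "arm_command", "data": {"plan": [{"dp": [0,5,0],"spin": 0},{"dp": [0,5,0],"spin": 0},{"dp": [0,0,0],"spin": 0}]}}

```text
clock: 8.05
position: [0.4724, 0.0868, 0.2882]
ee_rot: [0.078, 0.997, 0.0, 0.001]
ft_force: [-1.1, -1.7, 2.3]
grip_width: 0.163
grasp_force: 99.0
```

{"op": "arm_command", "data": {"plan": [{"dp": [0,4,0],"spin": 0},{"dp": [0,0,0],"spin": 0}]}}

```text
clock: 8.25
position: [0.4723, 0.0889, 0.2876]
ee_rot: [0.079, 0.997, -0.001, -0.001]
ft_force: [-6.0, -10.8, 6.2]
grip_width: 0.161
grasp_force: 99.7
```

```bash
cat > st.py <<'E'
from h import *
np.set_printoptions(precision=4,suppress=True)
o=manip.get_obs();R=Ro.from_quat(o["ee_rot"]).as_matrix()
print(o["clock"],o["position"],"F tool",R.T@o["ft_force"],"T tool",R.T@o["torque"],o["grip_width"])
E
python3 st.py
```

```text
8.25 [0.4723 0.0889 0.2876] F tool [  4.254  -11.6495  -6.151 ] T tool [1.9867 0.3648 0.5351] 0.16051563567172755
```

{"op": "arm_command", "data": {"plan": [{"dp": [0,-4,0],"spin": 0},{"dp": [1.5,0,-3],"spin": 0},{"dp": [0,3,0],"spin": 0},{"dp": [0,0,0],"spin": 0}]}}

```text
clock: 8.65
position: [0.471, 0.0904, 0.2909]
ee_rot: [0.077, 0.997, 0.0, 0.0]
ft_force: [-1.2, -2.6, 1.8]
grip_width: 0.161
grasp_force: 98.8
```

{"op": "arm_command", "data": {"plan": [{"dp": [0,3,0],"spin": 0},{"dp": [0,0,0],"spin": 0}]}}

```text
clock: 8.85
position: [0.471, 0.0919, 0.2903]
ee_rot: [0.078, 0.997, -0.001, -0.001]
ft_force: [-5.2, -9.3, 4.1]
grip_width: 0.161
grasp_force: 99.4
```

```bash
python3 st.py
```

```text
8.85 [0.471  0.0919 0.2903] F tool [  3.6664 -10.0193  -4.0699] T tool [1.6642 0.2864 0.467 ] 0.16094999625158596
```

{"op": "arm_command", "data": {"plan": [{"dp": [0,-3,0],"spin": 0},{"dp": [1.5,0,-2],"spin": 0},{"dp": [0,3,0],"spin": 0},{"dp": [0,2,0],"spin": 0},{"dp": [0,0,0],"spin": 0}]}}

```text
clock: 9.35
position: [0.4703, 0.096, 0.2928]
ee_rot: [0.077, 0.997, 0.0, 0.0]
ft_force: [0.6, 0.4, -0.5]
grip_width: 0.161
grasp_force: 98.5
```

```bash
python3 st.py
```

```text
9.35 [0.4703 0.096  0.2928] F tool [-0.5164  0.4764  0.4792] T tool [-0.2626 -0.2218  0.0052] 0.16142380466837603
```

{"op": "arm_command", "data": {"plan": [{"dp": [0,4,0],"spin": 0},{"dp": [0,4,0],"spin": 0},{"dp": [0,0,0],"spin": 0}]}}

```text
clock: 9.65
position: [0.4717, 0.1038, 0.2928]
ee_rot: [0.077, 0.997, 0.0, 0.0]
ft_force: [0.9, 1.2, -1.0]
grip_width: 0.164
grasp_force: 98.5
```

```bash
python3 st.py
```

```text
9.65 [0.4717 0.1038 0.2928] F tool [-0.7096  1.3321  0.957 ] T tool [-0.3275 -0.3999  0.0885] 0.164185063815859
```

{"op": "arm_command", "data": {"plan": [{"dp": [0,5,0],"spin": 0},{"dp": [0,5,0],"spin": 0},{"dp": [0,4,0],"spin": 0},{"dp": [0,0,0],"spin": 0}]}}

```text
clock: 10.05
position: [0.4739, 0.1176, 0.2928]
ee_rot: [0.077, 0.997, 0.0, 0.0]
ft_force: [3.6, 0.8, -0.8]
grip_width: 0.16
grasp_force: 98.5
```

```bash
python3 st.py
```

```text
10.05 [0.4739 0.1176 0.2928] F tool [-3.4751  1.3285  0.849 ] T tool [-0.3697 -0.726   0.1528] 0.16028886590925384
```

{"op": "arm_command", "data": {"plan": [{"dp": [-1,2,0],"spin": 0},{"dp": [0,3,0],"spin": 0},{"dp": [0,2,0],"spin": 0},{"dp": [0,0,0],"spin": 0}]}}

```text
clock: 10.45
position: [0.4747, 0.1206, 0.2916]
ee_rot: [0.079, 0.997, -0.003, -0.003]
ft_force: [-8.5, -14.9, 5.7]
grip_width: 0.161
grasp_force: 99.8
```

```bash
python3 st.py
```

```text
10.45 [0.4747 0.1206 0.2916] F tool [  6.0776 -16.0395  -5.5313] T tool [2.9756 0.8623 0.6025] 0.16149181373139923
```

{"op": "arm_command", "data": {"plan": [{"dp": [0,-4,0],"spin": 0},{"dp": [1,0,-1],"spin": 0},{"dp": [0,3,0],"spin": 0},{"dp": [0,2,0],"spin": 0},{"dp": [0,0,0],"spin": 0}]}}

```text
clock: 10.95
position: [0.474, 0.1214, 0.2924]
ee_rot: [0.079, 0.997, -0.003, -0.003]
ft_force: [-6.5, -18.6, 2.2]
grip_width: 0.161
grasp_force: 100.3
```

```bash
python3 st.py
```

```text
10.95 [0.474  0.1214 0.2924] F tool [  3.457  -19.4197  -2.0327] T tool [3.717  0.5332 0.8452] 0.1609832155713108
```

{"op": "arm_command", "data": {"plan": [{"dp": [0,-4.5,0],"spin": 0},{"dp": [0,0,0],"spin": 0}]}}

```text
clock: 11.15
position: [0.474, 0.1194, 0.2934]
ee_rot: [0.078, 0.997, -0.001, -0.001]
ft_force: [-0.3, -7.4, -1.4]
grip_width: 0.165
grasp_force: 98.9
```

{"op": "arm_command", "data": {"plan": [{"dp": [0,0,0],"spin": 0},{"dp": [0,0,0],"spin": 0},{"dp": [0,0,0],"spin": 0},{"dp": [0,0,0],"spin": 0}], "grip": -0.2, "newtons": 30}}

```text
clock: 11.55
position: [0.4741, 0.1209, 0.2938]
ee_rot: [0.077, 0.997, 0.0, 0.0]
ft_force: [-0.3, -0.2, -0.3]
grip_width: 0.601
grasp_force: 0.0
```

{"op": "arm_command", "data": {"plan": [{"dp": [0,0,-15],"spin": 0},{"dp": [0,0,-20],"spin": 0},{"dp": [0,0,-20],"spin": 0},{"dp": [0,0,-10],"spin": 0},{"dp": [0,0,0],"spin": 0}]}}

```text
clock: 12.05
position: [0.4745, 0.1206, 0.3598]
ee_rot: [0.077, 0.997, 0.001, 0.001]
ft_force: [0.4, -0.0, 0.9]
grip_width: 0.598
grasp_force: 0.0
```

```bash
python3 st.py; python3 - <<'E'
from h import *
s=viewer.camera("side");t=viewer.camera("top")
cv2.imwrite("pics/i_s.png",s);cv2.imwrite("pics/i_t.png",t)
for n in("side","top"):
    for th in("key_hold","bolt_mouth","key_short_end"):
        for r in finder.find_in(n,th)[:3]: print(n,th,round(r["score"],2),np.round(r["position"],3),proj(n,r["position"]).round(0))
g=cv2.cvtColor(s,cv2.COLOR_BGR2GRAY)
print(g[155:195:1,292:350:2])
E
```

```text
12.05 [0.4745 0.1206 0.3598] F tool [-0.4039  0.0352 -0.9197] T tool [ 0.0321  0.0309 -0.0203] 0.5979814539554904
side key_hold 0.83 [0.269 0.266 0.016] [[417. 264.]]
side key_hold 0.59 [0.475 0.121 0.125] [[330. 185.]]
side bolt_mouth 0.83 [0.568 0.364 0.175] [[281. 255.]]
side key_short_end 0.96 [0.472 0.126 0.124] [[331. 186.]]
side key_short_end 0.94 [0.269 0.27  0.014] [[417. 265.]]
top key_hold 0.75 [0.267 0.265 0.013] [[262. 330.]]
top bolt_mouth 0.63 [0.553 0.292 0.193] [[251. 182.]]
top bolt_mouth 0.39 [0.404 0.133 0.115] [[327. 267.]]
top key_short_end 0.74 [0.266 0.266 0.015] [[262. 330.]]
top key_short_end 0.52 [0.4   0.136 0.116] [[325. 268.]]
[[132 134 129 ... 131 129 128]
 [127 130 131 ... 130 131 128]
 [128 132 128 ... 130 132 128]
 ...
 [195 215 222 ...  47  38  40]
 [201 219 221 ... 102  81  49]
 [198 221 223 ... 134 122 107]]
```

{"op": "arm_command", "data": {"plan": [{"dp": [15,0,0],"spin": 0},{"dp": [15,0,0],"spin": 0},{"dp": [15,0,0],"spin": 0},{"dp": [0,0,10],"spin": 0},{"dp": [0,0,10],"spin": 0}], "grip": 1}}

```text
clock: 12.95
position: [0.4299, 0.1272, 0.338]
ee_rot: [0.077, 0.997, 0.0, 0.0]
ft_force: [0.9, 0.6, -0.5]
grip_width: 0.0
grasp_force: 0.0
```

{"op": "arm_command", "data": {"plan": [{"dp": [0,0,10],"spin": 0},{"dp": [0,0,10],"spin": 0},{"dp": [0,0,5],"spin": 0},{"dp": [0,0,5],"spin": 0},{"dp": [0,0,0],"spin": 0}]}}

```text
clock: 13.45
position: [0.4297, 0.1272, 0.308]
ee_rot: [0.077, 0.997, -0.0, -0.0]
ft_force: [-0.6, -0.3, -1.5]
grip_width: 0.002
grasp_force: 0.0
```

```bash
python3 st.py
```

```text
13.45 [0.4297 0.1272 0.308 ] F tool [ 0.5965 -0.3483  1.4864] T tool [-0.0051  0.0004 -0.0181] 0.0022401843424813502
```

{"op": "arm_command", "data": {"plan": [{"dp": [-0.5,0,4],"spin": 0},{"dp": [-0.5,0,4],"spin": 0},{"dp": [-1,0,4],"spin": 0},{"dp": [-1,0,4],"spin": 0},{"dp": [-1,0,4],"spin": 0}]}}

```text
clock: 13.95
position: [0.4334, 0.1265, 0.2884]
ee_rot: [0.077, 0.997, -0.0, -0.001]
ft_force: [-6.0, -1.1, 6.0]
grip_width: -0.004
grasp_force: 3.4
```

{"op": "arm_command", "data": {"plan": [{"dp": [-1,0,4],"spin": 0},{"dp": [-1.5,0,4],"spin": 0},{"dp": [-1.5,0,4],"spin": 0},{"dp": [-2,0,4],"spin": 0},{"dp": [0,0,0],"spin": 0}]}}

```text
clock: 14.45
position: [0.439, 0.1257, 0.2718]
ee_rot: [0.077, 0.997, -0.0, -0.001]
ft_force: [-6.6, -0.6, 3.8]
grip_width: -0.001
grasp_force: 2.9
```

```bash
python3 st.py
```

```text
14.45 [0.439  0.1257 0.2718] F tool [ 6.4035 -1.5616 -3.7409] T tool [0.3342 1.2443 0.0031] -0.00101938047536856
```

{"op": "arm_command", "data": {"plan": [{"dp": [-2,0,4],"spin": 0},{"dp": [-2,0,4],"spin": 0},{"dp": [-2,0,4],"spin": 0},{"dp": [-2,0,4],"spin": 0},{"dp": [0,0,0],"spin": 0}]}}

```text
clock: 14.95
position: [0.4467, 0.1244, 0.2556]
ee_rot: [0.077, 0.997, -0.001, -0.002]
ft_force: [-6.0, -0.9, 2.5]
grip_width: 0.0
grasp_force: 3.0
```

```bash
python3 st.py; python3 - <<'E'
from h import *
s=viewer.camera("side");t=viewer.camera("top")
cv2.imwrite("pics/j_s.png",s);cv2.imwrite("pics/j_t.png",t)
E
```

```text
14.95 [0.4467 0.1244 0.2556] F tool [ 5.8226 -1.7802 -2.4289] T tool [ 0.2576  1.4419 -0.0131] 0.00024076088908190637
```

{"op": "arm_command", "data": {"plan": [{"dp": [-2,0,4],"spin": 0},{"dp": [-2,0,4],"spin": 0},{"dp": [-2,0,4],"spin": 0},{"dp": [-1,0,2],"spin": 0},{"dp": [0,0,0],"spin": 0}]}}

```text
clock: 15.55
position: [0.4543, 0.1235, 0.2424]
ee_rot: [0.077, 0.997, -0.0, -0.0]
ft_force: [-3.2, -0.4, 4.8]
grip_width: 0.003
grasp_force: 2.9
```

```bash
python3 st.py
```

```text
15.55 [0.4543 0.1235 0.2424] F tool [ 3.0795 -0.8755 -4.8326] T tool [ 0.0931  0.7925 -0.0384] 0.0027318373437455823
```

{"op": "arm_command", "data": {"plan": [{"dp": [2,0,-6],"spin": 0},{"dp": [5,0,-20],"spin": 0},{"dp": [0,0,-40],"spin": 0},{"dp": [0,0,-40],"spin": 0},{"dp": [0,-20,-20],"spin": 0}]}}

```text
clock: 16.05
position: [0.4448, 0.1064, 0.3724]
ee_rot: [0.076, 0.997, 0.001, 0.002]
ft_force: [1.1, -0.7, 0.5]
grip_width: -0.003
grasp_force: 0.0
```

{"op": "arm_command", "data": {"plan": [{"dp": [25,-30,0],"spin": 0},{"dp": [25,-30,0],"spin": 0},{"dp": [25,-30,0],"spin": 0},{"dp": [25,-30,0],"spin": 0},{"dp": [0,0,0],"spin": 0}]}}

```text
clock: 16.55
position: [0.3247, -0.001, 0.3689]
ee_rot: [0.079, 0.997, 0.001, 0.001]
ft_force: [0.2, 0.9, -0.1]
grip_width: -0.001
grasp_force: 0.0
```

```bash
python3 st.py; python3 - <<'E'
from h import *
s=viewer.camera("side");t=viewer.camera("top")
cv2.imwrite("pics/k.png",np.hstack([cv2.resize(s[130:230,270:370],None,fx=4,fy=4,interpolation=cv2.INTER_CUBIC),cv2.resize(t[180:280,280:380],None,fx=4,fy=4,interpolation=cv2.INTER_CUBIC)]))
u=np.array([.153,.988,0]);l=np.array([-.988,.153,0]);M=np.array([.5475,.1393,.130]);z=np.array([0,0,1])
for th in(.4,.6,.7,.8):
    P=[M-.031*u, M-.031*u+.15*(np.cos(th)*l-np.sin(th)*z)]
    print(th,((proj("side",P)-[270,130])*4).round(0).tolist(),((proj("top",P)-[280,180])*4+[400,0]).round(0).tolist())
E
```

```text
16.55 [ 0.3247 -0.001   0.3689] F tool [-0.0899  0.8854  0.1202] T tool [-0.0489 -0.0276  0.0295] -0.0011372255531419276
0.4 [[127.0, 195.0], [348.0, 293.0]] [[651.0, 81.0], [593.0, 351.0]]
0.6 [[127.0, 195.0], [322.0, 319.0]] [[651.0, 81.0], [598.0, 330.0]]
0.7 [[127.0, 195.0], [306.0, 329.0]] [[651.0, 81.0], [601.0, 316.0]]
0.8 [[127.0, 195.0], [289.0, 339.0]] [[651.0, 81.0], [605.0, 300.0]]
```

View pics/k.png

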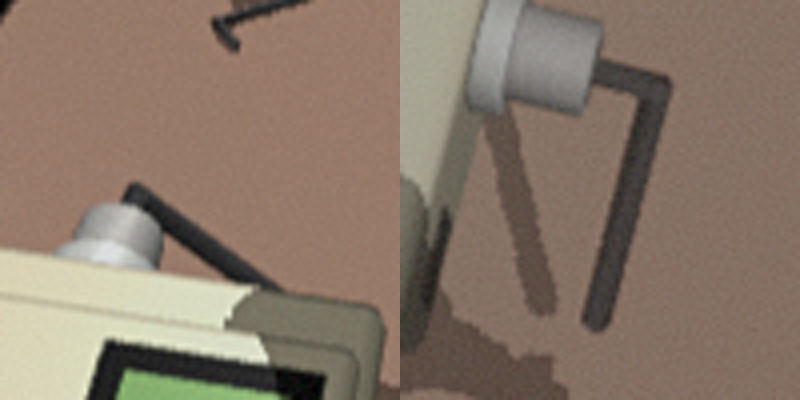

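The last crop shows the short arm fully in: about 31 mm is exposed, with the bend at (652,85). The lever end is at (597,322), which matches roughly 0.68 rad (39°) down. The gripper is clear, so I'm handing in.

```bash
python3 -c "
from workcell import manip
print(manip.hand_in())"
```

```text
the job is handed in; nothing more can be done
None
```

I handed the job in at about 17 s: the key is in the bolt by its short arm, seated to the floor as far as I can measure, with the lever pushed down about 39° (camera estimate) and released. The bolt's own angle wasn't measured, and the hand-in returned no verdict.

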